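# Slip a glued side-marker lamp under the sprung roller of a bonding clamp

### The job

The long side-marker lamp has had its lens glued back on and must be held down while it sets. Pick it up from among the other lamps, lay it flat and lengthways on the bed of the bench clamp in front of the roller, slide it in under the sprung roller arm, which is pushed up as the lamp's sloping end goes in, until the lamp's end comes up to the stop, then let go so that the roller bears down on it.

Things in the scene. Friction and masses are not known exactly. Their poses are not given: they have to be found in the camera images.
- lamp_mid (a point): Centre (half-way up) of the loose side-marker lamp, the only long one: 150 mm along x, 46 wide (y), 32 high (z up); black base, red lens of the same width, amber band at the middle. Both ends alike, the lens sloping 45 degrees from 32 down to 12 mm high over the last 19 mm. 110 to 220 g. Grip across its width, about 30 mm from the middle towards the trailing end, clear of the roller.
- clamp_home (a point): Where the lamp's centre belongs: 16 mm above the bed of the clamp fixed to the bench. Flat grey bed 330 mm along x, 110 wide (y), 12 thick, centred under this point, no side guides. x runs from the open mouth to the stop, a block 16 mm high with its face 75 mm ahead of this point. Lamps go in along +x; with its centre at x = -80 mm or less a lamp lies clear of the roller.
- roller_mid (a point): Centre of the black rubber roller that crosses the bed on the end of the steel hold-down arm: 28 mm diameter, 36 mm wide, y along its axis. At rest it is 35 mm ahead (+x) of clamp_home and its underside 20 mm above the bed; the lamp lifts it 12 mm. The arm's top is 57 mm above the bed at rest, 69 with the lamp in; its pivot is 90 mm beyond the roller.
- hold_arm (a joint): Angle of the sprung hold-down arm, rad. 0: at rest, roller 20 mm above the bed. It grows as the roller is pushed up; about 0.13 with the lamp beneath. Its spring always brings it back, pressing the roller down with about 3 N at rest, 5 N on the lamp. Sliding the lamp in takes about 4 N if carried 2 to 4 mm clear of the bed, far more if also pressed on it; let go, it is pressed down flat.
There are look-alikes about, which are no part of the job. There is more than one size of the part that bears lamp_mid; the job needs the largest.

How it is judged:
At the end, for the whole second after the job is handed in: The long lamp lies flat (6 degrees), base down, on the clamp's bed, its centre within 15 mm of home along the bed (10 mm beyond) and 15 mm across it, in line with the bed to 11 degrees, with the roller arm raised by it (0.09 to 0.18 rad), still, bearing down on it (x of lamp_mid in the frame of clamp_home between -0.015 and 0.01 m and y of lamp_mid in the frame of clamp_home between -0.015 and 0.015 m and z of lamp_mid in the frame of clamp_home between -0.006 and 0.006 m and angle between the x axis of lamp_mid and the x axis of clamp_home, either way round below 0.2 rad and angle between lamp_mid's own z axis and vertical below 0.1 rad and value of joint hold_arm between 0.09 and 0.18 rad and velocity of joint hold_arm between -0.1 and 0.1 rad/s); the robot touches nothing.
It also fails if it takes over 38 s, if anything falls off the work surface, if the arm or the gripper's body presses on something with over 40 N, if the wrist force passes 120 N, or if a joint passes its speed limit or range.

### The arm

A 6-joint arm with a two-finger parallel gripper is mounted at the origin on the work surface. World frame = base frame: x ahead of the robot, y to its left, z up, the work surface at z = 0. Lengths are in m, angles in rad, forces in N, time in s.
With the tool pointing down it reaches from about 0.35 to 0.8 m from the base axis. Payload 7.3 kg.
Tool frame: the origin (TCP) lies between the finger pads; the fingertips stand 25 mm ahead of it and the grasp point (between the pads) lies 6 mm ahead of it (r.tip_extent is the distance from the TCP to the fingertips, in m); z points along the fingers, y is the direction in which the jaws open and shut (so a half turn about z gives the same grasp; the last joint's range is limited). The gripper opens to 85 mm and grips with 20 to 120 N. Pads are 22 mm wide; open, the fingers measure 114 mm over their backs; the gripper's body (76 mm by 85 mm) begins 54 mm behind the grasp point. The pads swing forward as they close: fully open they stand 13 mm farther back than shut.
Start: joints at [-1.492, 0.342, 1.524, -0, 1.275, -0.146], TCP at [0.117, -0.512, 0.256] pointing down, gripper open.
Joint ranges: [-2.53, 2.53], [-0.77, 2.02], [0.04, 2.7], [-1, 4.14], [0.28, 2.66], [-3.11, 3.11]. Speed limits (rad/s): [2.57, 2.57, 3.14, 3.14, 3.14, 3.14].

### API

Orientations are given as a unit quaternion [x, y, z, w].
In Python, from workcell import r, command_gripper, optics gives the robot as it stands. The module is installed in compiled form; this text tells all that it offers. Calls block until the motion is done:
- r.reach(position, orientation): joint-space move of the TCP to a pose.
- r.move_straight(position, orientation=None, speed=0.15, max_force=None): straight line of the TCP; orientation=None keeps the orientation; speed is the mean speed in m/s. With max_force (N) it stops when the force on the tool has changed by that much, and returns True; else False.
- r.movej(angles): joint-space move.
- command_gripper(opening, force=None): finger opening in m; force is the grip in N (None keeps the last); returns when the fingers have stopped.
- r.hold(seconds).
- r.solve_ik(position, orientation): joint angles nearest the present ones, or None.
- r.read_state(): the state.
- optics.get_image(name): name is "side" or "top" or "wrist"; returns (picture, depth): 400x640x3 uint8, red, green, blue; 400x640 float32, m along the optical axis (not along the pixel's ray), 0 where there is no reading.
- optics.camera_model(name): a dict with "K" (3x3 intrinsics, pixels), "k1" (the pictures are not rectified: a ray, as slopes to the right and down, at radius r is drawn at 1 + k1 r^2 times it, then the intrinsics apply), "R" (3x3) and "t" (3): a world point X has camera coordinates R X + t; the wrist camera has in their place "tool_from_camera" (4x4, takes a point from camera to tool coordinates, whose origin is the TCP and whose axes are the flange's). Camera axes: x right, y down, z forward; pixel columns grow to the right and rows downward; lengths in m; the calibration is good to about 2 mm. A picture is of the moment at which its call begins: read the wrist's pose just before it. camera_model takes no time and is no camera call.
A pose or a line that the arm cannot do raises r.PlanningError and nothing moves.
- r.finish_job(): hands the job in, once; it reports no verdict.
The state is a dict: "time_s": time; "joint_positions": joint angles; "dq": joint speeds; "tau": joint torques, N m; "eef_pos": TCP position; "eef_rot": TCP orientation; "contact_force": force on the tool from outside, world axes, zero at the start; "torque": the same for the moment, N m; "grip_width": finger opening in m.
Only numpy, scipy, OpenCV 4.12 (cv2) and the standard library are available. Lean on these libraries where they do the work, as an engineer would, in place of code of your own. Each camera call takes 0.05 s, during which the arm holds its last target.

## Working session

There is one attempt and no reset: what is moved stays moved. The work goes in short steps, each a Python script; the robot and the scene stay as the last script left them, time stands still between calls to the robot, and variables do not carry over. Pictures are saved under pics/ and viewed, and the job is handed in when it is done.

```bash
mkdir -p pics
cat > h.py <<'E'
import numpy as np, cv2
from workcell import r, command_gripper, optics
def save(n,im,f=None):
    cv2.imwrite('pics/'+n+'.png',im[:,:,::-1])
E
python3 - <<'E'
from h import *
for n in ['top','side']:
    im,d=optics.get_image(n); np.savez(''+n+'0.npz',im=im,d=d); save(n+'0',im)
    m=optics.camera_model(n); print(n,{k:np.round(v,4).tolist() if k!='name' else v for k,v in m.items()}, (d>0).mean())
m=optics.camera_model('wrist'); print(m)
s=r.read_state(); print(s)
E
```

```text
top {'K': [[372.0854, 0.0, 325.8928], [0.0, 372.0854, 198.5325], [0.0, 0.0, 1.0]], 'k1': -0.0386, 'R': [[0.0259, -0.9995, -0.0178], [-0.9816, -0.0221, -0.1899], [0.1894, 0.0224, -0.9816]], 't': [0.0336, 0.5628, 0.8688]} 0.99604296875
side {'K': [[363.0109, 0.0, 323.72], [0.0, 363.0109, 205.9825], [0.0, 0.0, 1.0]], 'k1': -0.0105, 'R': [[0.8572, -0.5148, -0.0089], [-0.3331, -0.5413, -0.7721], [0.3926, 0.6648, -0.6355]], 't': [-0.4657, 0.2549, 0.5613]} 0.99605078125
{'K': array([[323.56374898,   0.        , 311.15051405],
       [  0.        , 323.56374898, 195.95402679],
       [  0.        ,   0.        ,   1.        ]]), 'k1': -0.00031097473970941107, 'tool_from_camera': array([[ 1.61499908e-04, -9.58062462e-01, -2.86559404e-01,
         7.27513623e-02],
       [ 9.99999980e-01,  1.89480259e-04, -6.99122716e-05,
        -5.79638700e-05],
       [ 1.21277673e-04, -2.86559387e-01,  9.58062473e-01,
        -1.16772862e-01],
       [ 0.00000000e+00,  0.00000000e+00,  0.00000000e+00,
         1.00000000e+00]])}
{'time_s': 0.1, 'joint_positions': array([-1.49197154e+00,  3.42701670e-01,  1.52489246e+00,  1.18045555e-05,
        1.27539929e+00, -1.45993472e-01]), 'dq': array([-0.00027574, -0.00142135, -0.00116413, -0.00028766, -0.00038686,
        0.00131796]), 'tau': array([ 2.38232329e-03, -4.34447086e+01, -2.46489429e+01, -9.92125797e-05,
        4.68464350e-03, -1.07133954e-05]), 'eef_pos': array([ 0.11704156, -0.51147137,  0.25568032]), 'eef_rot': array([ 9.93688693e-01,  1.12170810e-01,  2.91597863e-05, -6.99800363e-04]), 'contact_force': array([ 0.35343926, -0.98345922, -0.35453691]), 'torque': array([-0.00437778, -0.0129309 , -0.02954489]), 'grip_width': 0.08531728418663068}
```

View pics/top0.png

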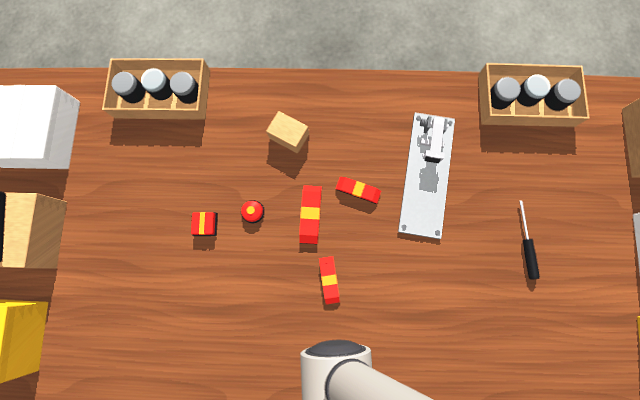

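View pics/side0.png

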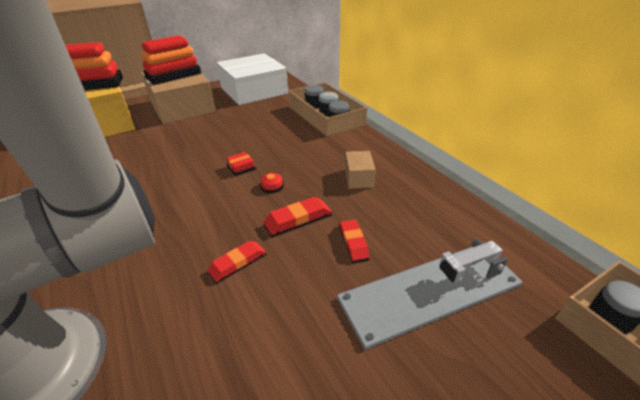

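The top picture shows three bar lamps: (310,214), about 58 px long; (358,190), about 42 px; and (329,281), about 46 px. There is also a square lamp at (204,223) and a round one at (252,211). The lamp at (310,214) fits "the only long one". The clamp bed is at about (427,175), with its mouth towards the robot at (419,236). I'll confirm the choice with enlarged crops and depth.

```bash
cat >> h.py <<'E'
def rays(m,uv):
    uv=np.asarray(uv,float).reshape(-1,1,2)
    D=np.array([m['k1'],0,0,0,0])
    return cv2.undistortPoints(uv,m['K'],D).reshape(-1,2)
def cloud(m,d,uv,R=None,t=None):
    uv=np.asarray(uv); s=rays(m,uv); z=d[uv[:,1].astype(int),uv[:,0].astype(int)]
    P=np.c_[s*z[:,None],z]
    R=m['R'] if R is None else R; t=m['t'] if t is None else t
    return (P-t)@R
def onplane(m,uv,z,R=None,t=None):
    s=rays(m,uv);R=m['R'] if R is None else R; t=m['t'] if t is None else t
    D=np.c_[s,np.ones(len(s))]@R; C=-R.T@t
    return C+D*((z-C[2])/D[:,2])[:,None]
def proj(m,X,R=None,t=None):
    R=m['R'] if R is None else R; t=m['t'] if t is None else t
    return cv2.projectPoints(np.asarray(X,float).reshape(-1,3),cv2.Rodrigues(R)[0],np.asarray(t,float),m['K'],np.array([m['k1'],0,0,0,0]))[0].reshape(-1,2)
def wristRT(m,s):
    from scipy.spatial.transform import Rotation as Ro
    T=np.eye(4);T[:3,:3]=Ro.from_quat(s['eef_rot']).as_matrix();T[:3,3]=s['eef_pos']
    Wc=T@m['tool_from_camera']; Ci=np.linalg.inv(Wc); return Ci[:3,:3],Ci[:3,3]
E
python3 - <<'E'
from h import *
a=np.load('top0.npz');im,d=a['im'],a['d'];m=optics.camera_model('top')
save('topcropA',cv2.resize(im[160:310,280:390],None,fx=5,fy=4*1.25*0.8*1,interpolation=cv2.INTER_CUBIC) if 0 else cv2.resize(im[165:310,285:390],None,fx=4,fy=4,interpolation=cv2.INTER_CUBIC))
save('topcropB',cv2.resize(im[105:245,390:470],None,fx=4,fy=4,interpolation=cv2.INTER_CUBIC))
v,u=np.mgrid[0:400,0:640];uv=np.c_[u.ravel(),v.ravel()]
P=cloud(m,d,uv).reshape(400,640,3)
hsv=cv2.cvtColor(im,cv2.COLOR_RGB2HSV)
mask=((hsv[...,1]>200)&(hsv[...,2]>150)&((hsv[...,0]<28)|(hsv[...,0]>172))).astype(np.uint8); mask[:,:180]=0; mask[:,400:]=0; mask[320:]=0
n,l,st,c=cv2.connectedComponentsWithStats(mask)
for i in range(1,n):
    if st[i,4]<80: continue
    Q=P[l==i]; top=Q[Q[:,2]>np.percentile(Q[:,2],90)-0.006]
    rc=cv2.minAreaRect((Q[:,:2]*1000).astype(np.float32)); print(c[i].round(),st[i,4],rc,np.percentile(Q[:,2],[5,50,95]).round(4))
for q in [(300,340),(350,250),(420,225),(410,200),(440,190),(419,236)]: print(q,P[q[1],q[0]].round(4))
E
```

```text
[358. 191.] 204 ((500.18133544921875, -8.561065673828125), (115.52449035644531, 236.9868927001953), 74.6717300415039) [0.0103 0.0192 0.0263]
[252. 214.] 198 ((479.31842041015625, 141.322509765625), (289.8597412109375, 52.851531982421875), 61.50197219848633) [0.0127 0.0266 0.0322]
[195. 219.] 95 ((498.19842529296875, 379.0340881347656), (20.64437484741211, 46.6396598815918), 89.82806396484375) [0.0285 0.031  0.0334]
[208. 226.] 100 ((495.8624572753906, 360.3796691894531), (55.051082611083984, 55.18903732299805), 1.3877335786819458) [0.0179 0.0281 0.032 ]
[309. 237.] 167 ((484.1522216796875, 88.38587951660156), (42.27663803100586, 60.10564041137695), 86.8500747680664) [0.0131 0.0229 0.0328]
(300, 340) [0.2163 0.1028 0.0031]
(350, 250) [ 0.4394 -0.0167  0.0011]
(420, 225) [ 0.5061 -0.1935  0.0148]
(410, 200) [ 0.5709 -0.1696  0.0123]
(440, 190) [ 0.599  -0.2479  0.013 ]
(419, 236) [ 0.4792 -0.1933  0.0021]
```

View pics/topcropA.png

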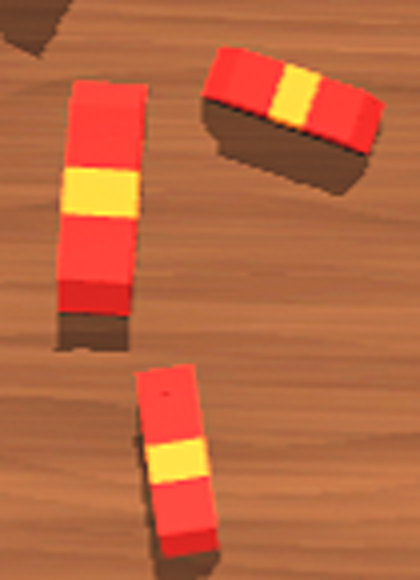

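View pics/topcropB.png

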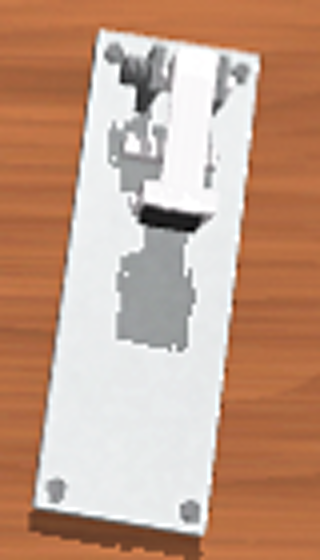

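Crop A confirms it. The lamp on the left, with its band at (310,213) in the full picture, is clearly longer and wider than the other two bars, which have the same shape at a smaller size. Crop B shows the clamp: bed corners at about (415,112), (455,119), (441,239) and (398,232), and the roller edge at (434,158). Next I'll crop the side view to triangulate.

Run:
```python
from h import *
a=np.load('side0.npz');im=a['im']
save('sidecropA',cv2.resize(im[190:240,255:340],None,fx=8,fy=8,interpolation=cv2.INTER_CUBIC))
save('sidecropB',cv2.resize(im[230:350,330:530],None,fx=4,fy=4,interpolation=cv2.INTER_CUBIC))
m=optics.camera_model('top')
f=lambda o,s,p:(np.array(p)-(s-1)/2)/s+np.array(o)
q=f((390,105),4,[(100,30),(260,57),(205,535),(33,508)]); B=onplane(m,q,0.012);print(B.round(4),np.linalg.norm(np.diff(B,axis=0),axis=1))
q=f((285,165),4,[(64,168),(140,168),(138,217),(62,215)]); B=onplane(m,q,0.032);print(B.round(4),B.mean(0))
q=f((285,165),4,[(58,312),(130,316),(147,86),(73,81),]); B=onplane(m,q,0.012);print(B.round(4),B.mean(0),np.linalg.norm(np.diff(B,axis=0),axis=1))
```

```text
[[ 0.8145 -0.1868  0.012 ]
 [ 0.7975 -0.2948  0.012 ]
 [ 0.4735 -0.2465  0.012 ]
 [ 0.4882 -0.1374  0.012 ]] [0.10935805 0.32761807 0.11007358]
[[0.5438 0.1112 0.032 ]
 [0.5449 0.0631 0.032 ]
 [0.5136 0.0634 0.032 ]
 [0.5137 0.1113 0.032 ]] [0.52899064 0.08725927 0.032     ]
[[0.4542 0.1133 0.012 ]
 [0.4529 0.0674 0.012 ]
 [0.6027 0.0609 0.012 ]
 [0.605  0.1094 0.012 ]] [0.52870437 0.08774793 0.012     ] [0.04588983 0.14998774 0.04859694]
```

View pics/sidecropA.png

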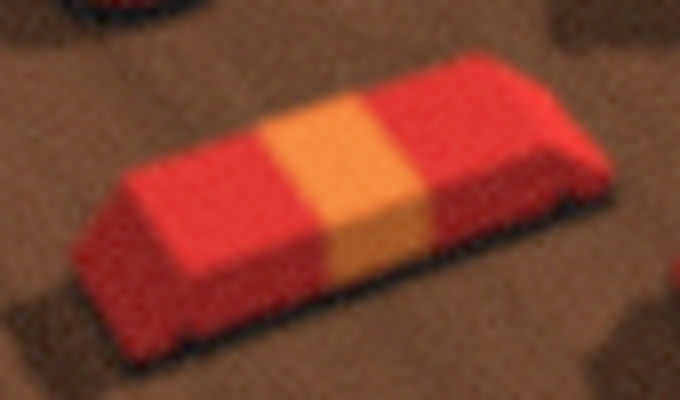

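View pics/sidecropB.png

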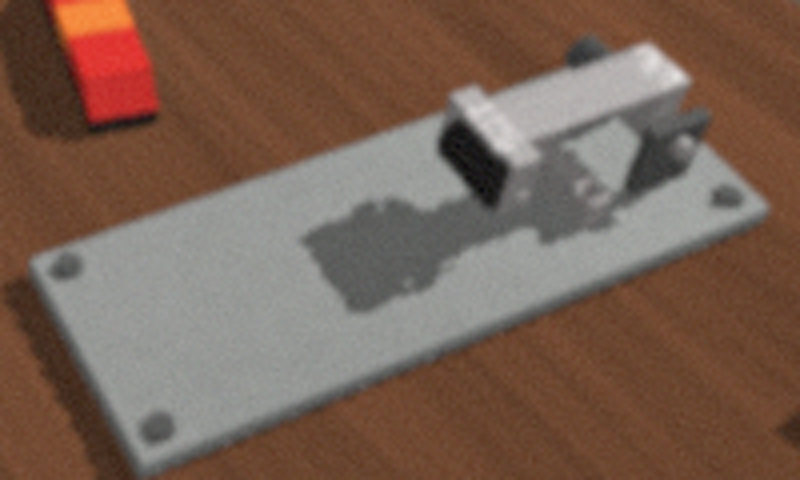

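The side crops show the lamp's amber top-face corners at about (287,206), (299,202), (308,213) and (295,218), and the bed corners at about (338,295), (366,346) and (521,282). I'll triangulate both from the two views.

```bash
cat >> h.py <<'E'
def triang(ma,qa,mb,qb,RTa=None,RTb=None):
    Ra,ta=RTa or (ma['R'],ma['t']); Rb,tb=RTb or (mb['R'],mb['t'])
    X=cv2.triangulatePoints(np.c_[Ra,ta],np.c_[Rb,tb],rays(ma,qa).T.copy(),rays(mb,qb).T.copy()); return (X[:3]/X[3]).T
crop=lambda o,s,p:(np.array(p,float)-(s-1)/2)/s+np.array(o)
E
python3 - <<'E'
from h import *
mt,ms=optics.camera_model('top'),optics.camera_model('side')
X=triang(mt,crop((285,165),4,[(64,168),(140,168),(138,217),(62,215)]),ms,crop((255,190),8,[(355,95),(430,190),(325,228),(260,130)]))
print(X.round(4),X.mean(0))
X=triang(mt,crop((390,105),4,[(260,57),(205,535),(33,508)]),ms,crop((330,230),4,[(768,207),(145,467),(33,260)]))
print(X.round(4))
print((X[0]+X[2])/2, X[0]-X[1])
E
```

```text
[[0.5441 0.1113 0.0308]
 [0.5438 0.0636 0.0306]
 [0.512  0.064  0.0311]
 [0.514  0.1114 0.0308]] [0.52847736 0.08757478 0.03081166]
[[ 0.7964 -0.294   0.0121]
 [ 0.4735 -0.2471  0.0098]
 [ 0.4893 -0.1384  0.0082]]
[ 0.64282386 -0.21616483  0.0101284 ] [ 0.32290947 -0.0469248   0.00232128]
```

Triangulation puts the lamp top at z = 31 mm and the bed at about 10 to 12 mm, both matching the text. The lamp centre is near (0.529, 0.088) with yaw -0.03, and home is near (0.643, -0.216) with yaw -0.149. I'll check IK for the whole path in both wrist orientations, without moving.

```bash
cat >> h.py <<'E'
from scipy.spatial.transform import Rotation as Ro
def down(yaw): return (Ro.from_euler('z',yaw)*Ro.from_euler('x',np.pi)).as_quat()
LAMP=np.array([.5287,.0876]);LY=-0.034
HOME=np.array([.6433,-.2163]);HY=-0.149
def along(c,y,d,e=0): return c+d*np.array([np.cos(y),np.sin(y)])+e*np.array([-np.sin(y),np.cos(y)])
E
python3 - <<'E'
from h import *
print(r.tip_extent)
mt=optics.camera_model('top'); print(onplane(mt,[(336,181),(338,188),(320,258)],0.012).round(3))
for fl in (0,np.pi):
  for c,y,d,z in [(LAMP,LY,-.03,.2),(LAMP,LY,-.03,.028),(HOME,HY,-.13,.15),(HOME,HY,-.13,.043),(HOME,HY,-.03,.043),(HOME,HY,-.03,.2)]:
    p=[*along(c,y,d),z]; q=r.solve_ik(p,down(y+fl)); print(fl,np.round(p,3),None if q is None else np.round(q,2))
E
```

```text
0.025
[[0.617 0.023 0.012]
 [0.599 0.017 0.012]
 [0.417 0.059 0.012]]
0 [0.499 0.089 0.2  ] [ 0.02  0.36  1.66 -0.    1.12  1.63]
0 [0.499 0.089 0.028] [ 0.02  0.61  1.83 -0.    0.7   1.63]
0 [ 0.515 -0.197  0.15 ] [-0.5   0.49  1.6  -0.    1.05  1.22]
0 [ 0.515 -0.197  0.043] [-0.5   0.64  1.69 -0.    0.81  1.22]
0 [ 0.614 -0.212  0.043] [-0.45  0.78  1.38 -0.    0.98  1.27]
0 [ 0.614 -0.212  0.2  ] [-0.45  0.61  1.23 -0.    1.3   1.27]
3.141592653589793 [0.499 0.089 0.2  ] [ 0.02  0.36  1.66  0.    1.12 -1.51]
3.141592653589793 [0.499 0.089 0.028] [ 0.02  0.61  1.83  0.    0.7  -1.51]
3.141592653589793 [ 0.515 -0.197  0.15 ] [-0.5   0.49  1.6   0.    1.05 -1.93]
3.141592653589793 [ 0.515 -0.197  0.043] [-0.5   0.64  1.69  0.    0.81 -1.93]
3.141592653589793 [ 0.614 -0.212  0.043] [-0.45  0.78  1.38  0.    0.98 -1.87]
3.141592653589793 [ 0.614 -0.212  0.2  ] [-0.45  0.61  1.23  0.    1.3  -1.87]
```

Both orientations work. I'll use the flipped one, which puts the wrist camera on the trailing side, away from the roller. First a wrist look at the clamp on the way to the lamp.

Run:
```python
from h import *
m=optics.camera_model('wrist')
def shot(n):
    s=r.read_state(); im,d=optics.get_image('wrist'); R,t=wristRT(m,s); np.savez(n+'.npz',im=im,d=d,R=R,t=t); save(n,im); print(n,s['time_s'],s['eef_pos'])
r.reach([*along(HOME,HY,-.1),.28],down(HY+np.pi)); shot('w_clamp')
r.reach([*along(LAMP,LY,-.03),.19],down(LY+np.pi)); shot('w_lamp')
```

```text
w_clamp 2.0083 [ 0.5440762  -0.20219112  0.27993034]
w_lamp 3.2333 [0.49957084 0.08772516 0.19046297]
```

View pics/w_clamp.png

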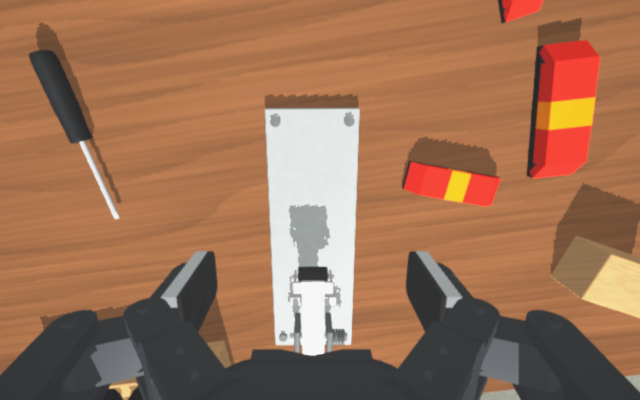

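View pics/w_lamp.png

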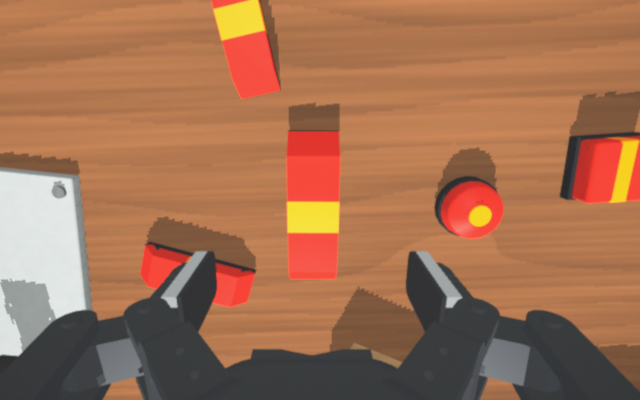

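The clamp view shows the near bed corners at about (266,108) and (359,108), and the roller front at (313,268). The lamp view shows the long lamp upright and aligned, with its band centre at (313,218). Fingers at the grasp height will clear its neighbours. I'll enlarge both to refine the numbers.

Run:
```python
from h import *
a=np.load('w_clamp.npz')['im']; save('wc_crop',cv2.resize(a[95:355,255:370],None,fx=3,fy=3,interpolation=cv2.INTER_CUBIC)[:,:][0:600] if 0 else cv2.resize(a[95:355,255:370],None,fx=2.3,fy=2.3,interpolation=cv2.INTER_CUBIC))
b=np.load('w_lamp.npz')['im']; save('wl_crop',cv2.resize(b[120:290,260:370],None,fx=3.5,fy=3.5,interpolation=cv2.INTER_CUBIC))
```

```text
(no output)
```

View pics/wc_crop.png

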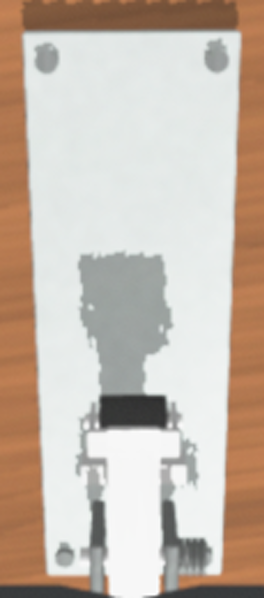

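View pics/wl_crop.png

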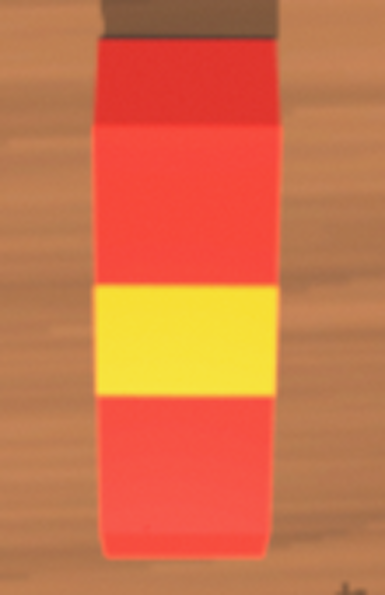

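Run:
```python
from h import *
m=optics.camera_model('wrist'); mt=optics.camera_model('top')
a=np.load('w_clamp.npz');R,t=a['R'],a['t']
q=crop((255,95),2.3,[(23,31),(241,31),(219,574),(47,575)])
B=onplane(m,q,.012,R,t); print(B.round(4),B.mean(0),[np.arctan2(*(B[i]-B[j])[1::-1]) for i,j in((3,0),(2,1))])
rc=onplane(m,crop((255,95),2.3,[(100,397),(166,397),(166,428),(102,428)]),.034,R,t); print('roller edges z=.034',rc.round(4))
X=triang(mt,crop((390,105),4,[(33,508),(205,535)]),m,q[[1,0]],None,(R,t)); print('tri bed',X.round(4)) # left=+y
for L in (1,):
  a=np.load('w_lamp.npz');R,t=a['R'],a['t']
  q=crop((260,120),3.5,[(94,285),(279,285),(276,396),(97,396)]); P=onplane(m,q,.032,R,t);print('band',P.round(4),P.mean(0))
  q2=crop((260,120),3.5,[(93,125),(281,125),(100,38),(276,38)]); P=np.r_[onplane(m,q2[:2],.032,R,t),onplane(m,q2[2:],.012,R,t)];print(P.round(4))
  X=triang(mt,crop((285,165),4,[(64,168),(140,168),(138,217),(62,215)]),m,q[[2,3,0,1]],None,(R,t));print(X.round(4),X.mean(0))
```

```text
[[ 0.4739 -0.2456  0.012 ]
 [ 0.4902 -0.138   0.012 ]
 [ 0.8143 -0.1869  0.012 ]
 [ 0.7989 -0.2934  0.012 ]] [ 0.64433468 -0.21600493  0.012     ] [np.float64(-0.14600369497280719), np.float64(-0.14975992211572867)]
roller edges z=.034 [[ 0.6692 -0.2377  0.034 ]
 [ 0.6745 -0.2022  0.034 ]
 [ 0.6935 -0.2048  0.034 ]
 [ 0.6882 -0.2397  0.034 ]]
tri bed [[ 0.4895 -0.1378  0.0088]
 [ 0.4735 -0.2454  0.0153]]
band [[0.5134 0.0651 0.032 ]
 [0.515  0.1122 0.032 ]
 [0.5456 0.1112 0.032 ]
 [0.5439 0.0642 0.032 ]] [0.52946737 0.08817146 0.032     ]
[[0.4724 0.0672 0.032 ]
 [0.474  0.1131 0.032 ]
 [0.4533 0.0686 0.012 ]
 [0.4549 0.1137 0.012 ]]
[[0.5426 0.1106 0.0388]
 [0.5458 0.0635 0.0273]
 [0.5147 0.0641 0.0265]
 [0.5129 0.1112 0.0384]] [0.5290055  0.08736859 0.03276246]
```

The two views and the wrist camera agree within about 1 to 2 mm. The lamp is at (0.529, 0.088) with yaw -0.034, and home is at (0.644, -0.216) with yaw -0.149. Now the grasp.

```bash
cat >> h.py <<'E'
LAMP=np.array([.529,.0879]);HOME=np.array([.6441,-.2161])
E
python3 - <<'E'
from h import *
o=down(LY+np.pi)
p=along(LAMP,LY,-.03)
print(r.move_straight([*p,.06],o,speed=.15))
print('hit',r.move_straight([*p,.028],o,speed=.06,max_force=15)); print(r.read_state()['eef_pos'])
command_gripper(0.03,80); s=r.read_state(); print(s['grip_width'],s['eef_pos'],s['contact_force'],s['time_s'])
r.move_straight([*p,.14],o,speed=.12); r.hold(.1)
s=r.read_state(); print(s['grip_width'],s['eef_pos'],s['contact_force'],s['time_s'])
for n in('wrist','side'):
  im,d=optics.get_image(n); save('g_'+n,im)
E
```

```text
False
hit False
[0.49901022 0.08893097 0.02782987]
0.044741007511564145 [0.49941576 0.08894815 0.02861403] [-1.83378659  0.40302168  5.53118551] 5.4333
0.04482148915272325 [0.49852923 0.08889329 0.13916272] [ 0.48164457 -0.10130492 -1.8937433 ] 6.6167
```

View pics/g_wrist.png

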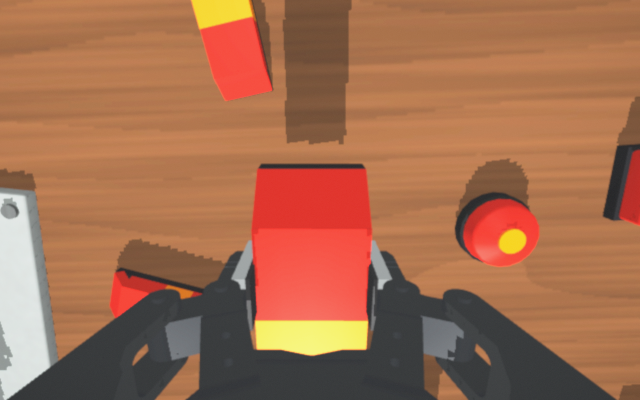

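View pics/g_side.png

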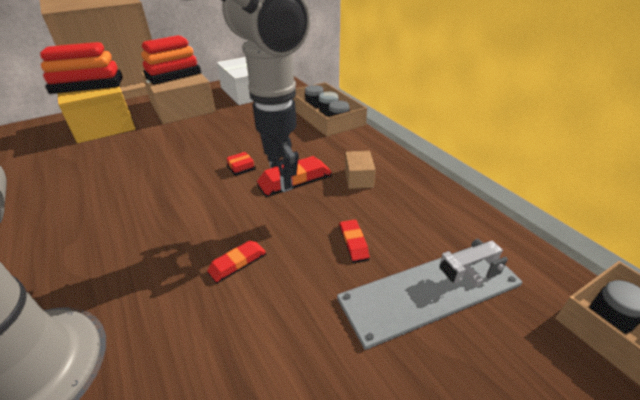

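The lamp is held level and straight, with grip width 44.8 mm and its trailing end at (311,165). I'll carry it to in front of the roller and lower it under guard to find the bed.

Run:
```python
from h import *
o=down(HY+np.pi)
p=along(HOME,HY,-.13)
r.reach([*p,.14],o)
r.move_straight([*p,.05],o,speed=.12); r.hold(.2)
print(r.read_state()['contact_force'])
print('hit',r.move_straight([*p,.036],o,speed=.02,max_force=5)); s=r.read_state(); print(s['eef_pos'],s['contact_force'],s['time_s'])
z=s['eef_pos'][2]+.0035
r.move_straight([*p,z],o,speed=.03); s=r.read_state(); print(s['eef_pos'],s['contact_force'],s['time_s'])
R,t=wristRT(optics.camera_model('wrist'),s)
for n in('wrist','side','top'):
  im,d=optics.get_image(n); save('b_'+n,im); np.savez('b_'+n+'.npz',im=im,d=d,R=R,t=t)
  if n=='side': save('b_sidec',cv2.resize(im[180:360,320:530],None,fx=3.3,fy=3.3,interpolation=cv2.INTER_CUBIC))
  if n=='top': save('b_topc',cv2.resize(im[100:250,350:500],None,fx=4,fy=4,interpolation=cv2.INTER_CUBIC))
```

```text
[-0.70191188  0.19766151 -1.91119927]
hit True
[ 0.51548538 -0.19678595  0.04061392] [-1.24806953  0.33384626  3.91517033] 9.4333
[ 0.51549935 -0.19679515  0.04402394] [-1.02660858 -0.57707471 -2.98522135] 9.725
```

View pics/b_sidec.png

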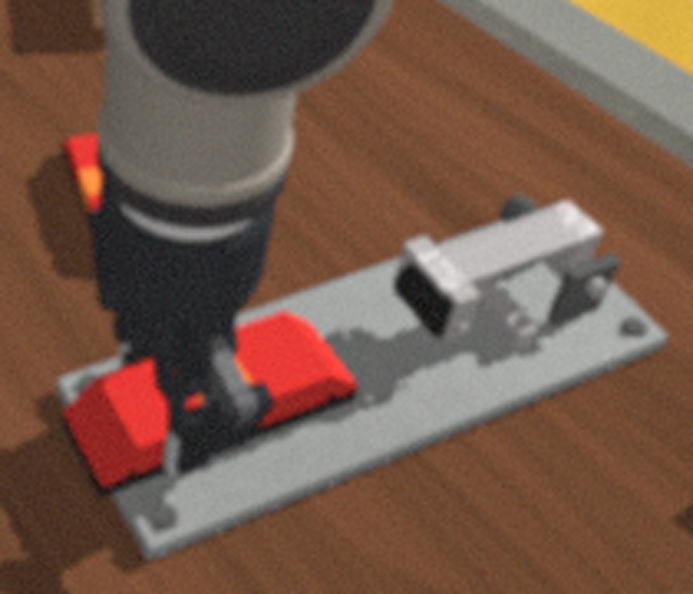

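View pics/b_wrist.png

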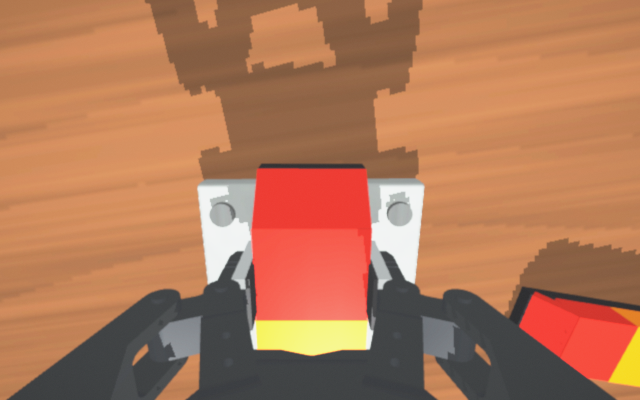

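View pics/b_topc.png

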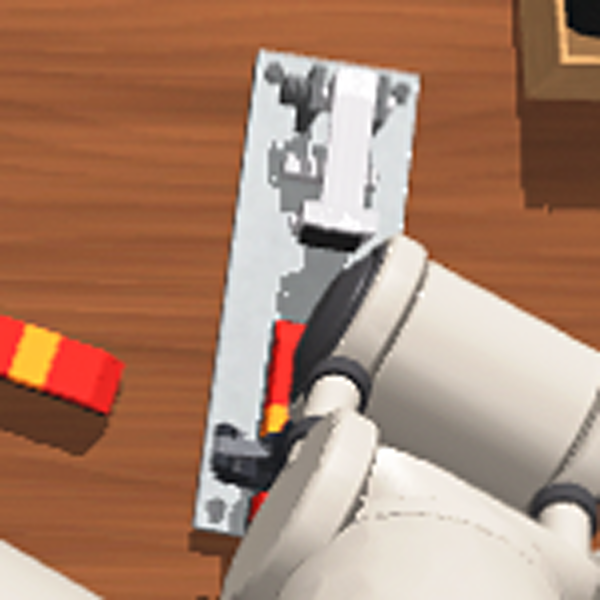

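The bed was touched at TCP z = 40.6 mm, as expected. The lamp is centred across the bed: lamp edges 259 and 365 against bed edges 198 and 424 in the wrist view. It is now 3.5 mm clear, and I'll slide it in.

Run:
```python
from h import *
o=down(HY+np.pi); z=.0441
def st(): 
    s=r.read_state(); v=s['eef_pos'][:2]-HOME; print('bed x',v@[np.cos(HY),np.sin(HY)]+.03,'y',v@[-np.sin(HY),np.cos(HY)],s['eef_pos'][2],s['contact_force'].round(2),s['grip_width'],s['time_s'])
print(r.move_straight([*along(HOME,HY,-.037),z],o,speed=.04,max_force=18)); st()
R,t=wristRT(optics.camera_model('wrist'),r.read_state())
for n in('wrist','side'):
  im,d=optics.get_image(n); save('c_'+n,im)
  if n=='side': save('c_sidec',cv2.resize(im[180:360,320:530],None,fx=3.3,fy=3.3,interpolation=cv2.INTER_CUBIC))
```

```text
False
bed x -0.0070341008889021756 y 9.678712526193108e-05 0.044152389648496174 [ 0.38  0.59 -7.09] 0.04493280352734948 12.35
```

View pics/c_sidec.png

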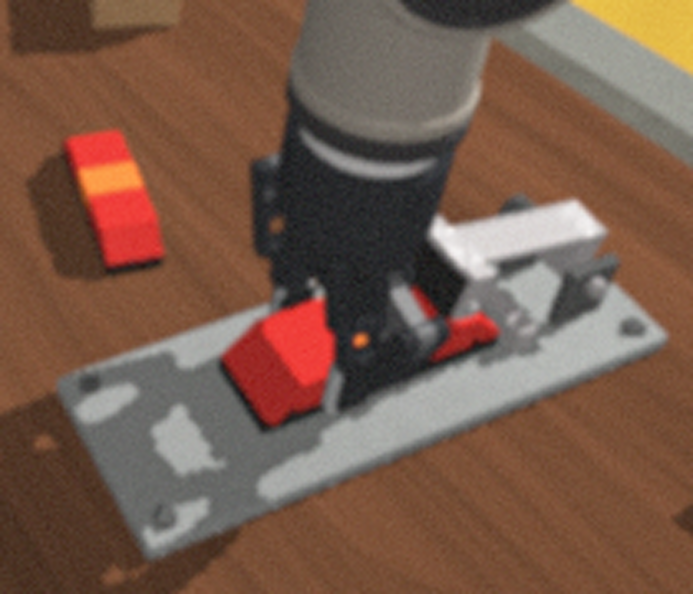

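View pics/c_wrist.png

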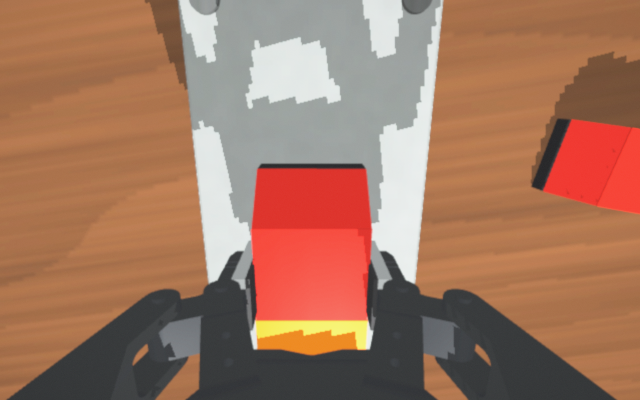

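The roller has climbed onto the lamp (downward force rose by about 4 to 5 N), and the lamp hasn't slipped: its trailing end is still at row 165. Next I'll feel for the stop, lower and release.

Run:
```python
from h import *
o=down(HY+np.pi); z=.0441
def st(): 
    s=r.read_state(); v=s['eef_pos'][:2]-HOME; x=v@[np.cos(HY),np.sin(HY)]+.03; print('bed x',x,'y',v@[-np.sin(HY),np.cos(HY)],s['eef_pos'][2],s['contact_force'].round(2),s['grip_width'],s['time_s']); return x
print('stop',r.move_straight([*along(HOME,HY,-.026),z],o,speed=.015,max_force=6)); x=st()
p=along(HOME,HY,x-.03-.0005)
print('down',r.move_straight([*p,.0405],o,speed=.02,max_force=6)); x=st(); z=r.read_state()['eef_pos'][2]
im,d=optics.get_image('wrist'); save('d_wrist',im)
command_gripper(.064); st()
r.move_straight([*p,z+.05],o,speed=.08); r.hold(.2); st()
im,d=optics.get_image('wrist'); save('e_wrist',im)
im,d=optics.get_image('side'); save('e_side',im); save('e_sidec',cv2.resize(im[180:360,320:530],None,fx=3.3,fy=3.3,interpolation=cv2.INTER_CUBIC))
```

```text
stop True
bed x -0.0009552748640926506 y 0.0002918976583677287 0.04230668496825164 [-0.88 -1.81 -6.72] 0.04509700276881131 13.0
down False
bed x -0.0010336617602382976 y -8.069140023449109e-05 0.04071995846695613 [ 1.08  1.22 -3.13] 0.04498880179544163 13.25
bed x -0.0011146989549254624 y -0.0001763233495374485 0.04093995007484896 [ 0.43 -0.45 -0.63] 0.06406289712530495 13.625
bed x -0.0017787440773960744 y 0.00010207925569825009 0.09001818103107809 [-0.71 -1.61  0.79] 0.06401113591194031 14.6
```

View pics/e_sidec.png

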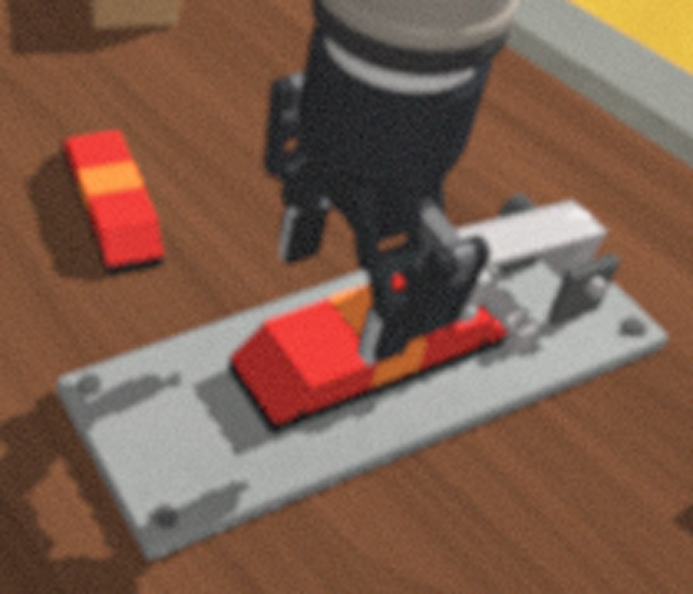

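View pics/e_wrist.png

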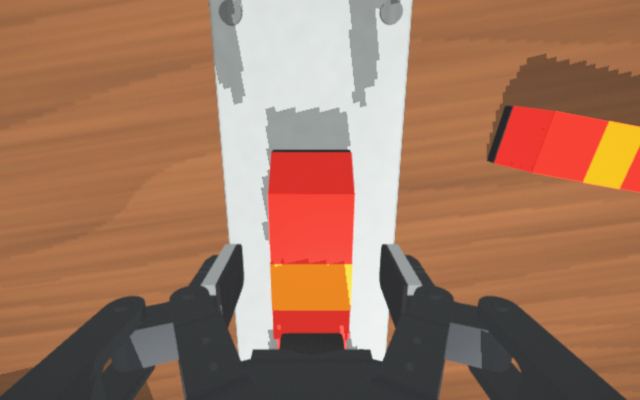

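The lamp lies flat on the bed with the roller on it. I'll back the arm off and measure where the lamp ended up.

Run:
```python
from h import *
o=down(HY+np.pi); m=optics.camera_model('wrist')
r.move_straight([*along(HOME,HY,-.14),.26],o,speed=.2); r.hold(.2)
s=r.read_state(); im,d=optics.get_image('wrist'); R,t=wristRT(m,s); np.savez('f.npz',im=im,d=d,R=R,t=t); save('f_wrist',im); save('f_wc',cv2.resize(im[60:300,245:375],None,fx=2.5,fy=2.5,interpolation=cv2.INTER_CUBIC))
r.reach([.40,.1,.3],down(np.pi))
im,d=optics.get_image('side'); save('f_sidec',cv2.resize(im[210:360,320:530],None,fx=3.8,fy=3.8,interpolation=cv2.INTER_CUBIC))
im,d=optics.get_image('top'); save('f_topc',cv2.resize(im[105:245,380:480],None,fx=4,fy=4,interpolation=cv2.INTER_CUBIC))
print(r.read_state()['time_s'])
```

```text
17.4083
```

View pics/f_wc.png

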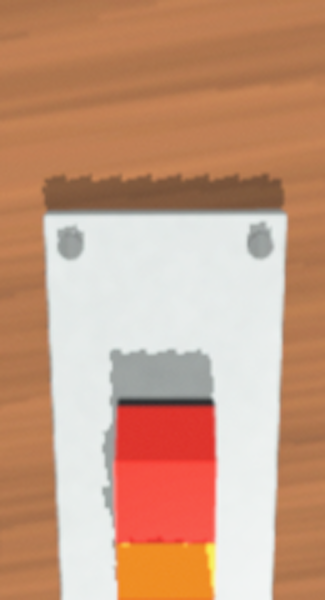

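View pics/f_sidec.png

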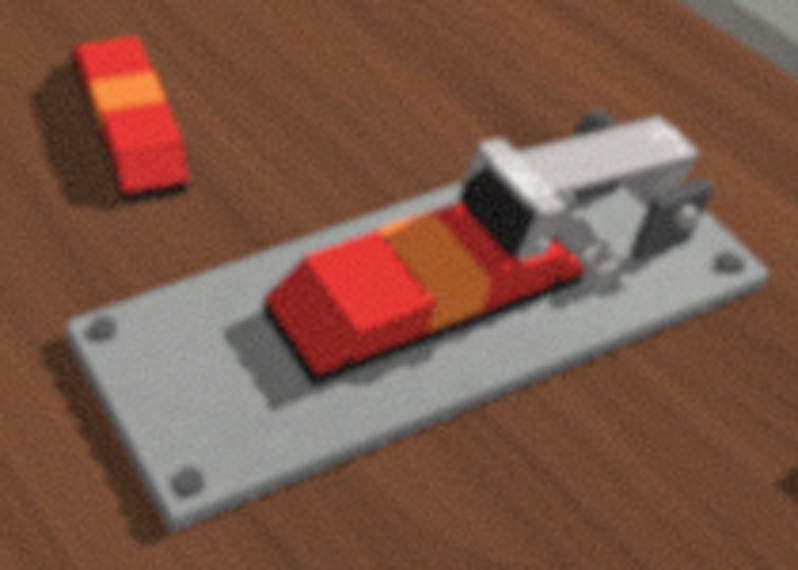

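View pics/f_topc.png

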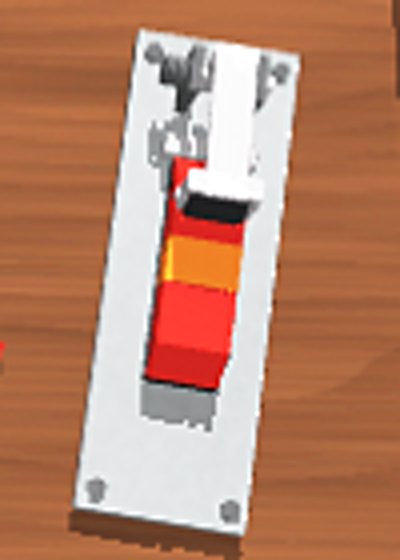

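Run:
```python
from h import *
m=optics.camera_model('wrist');mt=optics.camera_model('top')
a=np.load('f.npz');R,t=a['R'],a['t']
def loc(P): v=P[:,:2]-HOME; return np.c_[v@[np.cos(HY),np.sin(HY)],v@[-np.sin(HY),np.cos(HY)]].round(4)
print('slope top (exp x -.056)',loc(onplane(m,crop((245,60),2.5,[(115,461),(215,460)]),.044,R,t)))
print('lens bottom (exp -.075)',loc(onplane(m,crop((245,60),2.5,[(118,405),(213,405)]),.024,R,t)))
print('band wrist (exp -.015)',loc(onplane(m,crop((245,60),2.5,[(117,542),(213,542)]),.044,R,t)))
print('band top',loc(onplane(mt,crop((380,105),4,[(167,237),(243,246),(239,291),(162,283)]),.044)))
X=triang(mt,crop((380,105),4,[(152,344),(224,352)]),m,crop((245,60),2.5,[(215,460),(115,461)]),None,(R,t));print('tri',loc(X),X[:,2])
P=onplane(optics.camera_model('side'),crop((320,210),3.8,[(305,262),(362,332)]),.044);print('side',loc(P))
ms=optics.camera_model('side');print(triang(mt,crop((380,105),4,[(152,344),(224,352)]),ms,crop((320,210),3.8,[(305,262),(362,332)])).round(4))
```

```text
slope top (exp x -.056) [[-0.0582 -0.0226]
 [-0.0587  0.0222]]
lens bottom (exp -.075) [[-0.0773 -0.022 ]
 [-0.0773  0.0221]]
band wrist (exp -.015) [[-0.0174 -0.0224]
 [-0.0174  0.022 ]]
band top [[ 0.0116  0.0244]
 [ 0.014  -0.0241]
 [-0.0158 -0.025 ]
 [-0.0189  0.0238]]
tri [[-0.0569  0.0232]
 [-0.0538 -0.023 ]] [0.03819258 0.03401158]
side [[-0.0609  0.0185]
 [-0.0585 -0.025 ]]
[[ 0.5911 -0.1845  0.0364]
 [ 0.5863 -0.2293  0.0381]]
```

The centre sits about 2 mm short of home along the bed, 0 across, with yaw about 0. The triangulated top height (36 to 38 mm) disagrees with the expected 44 mm, so I'll check height and tilt with the depth image, plus the roller arm's height.

Run:
```python
from h import *
m=optics.camera_model('wrist')
a=np.load('f.npz');R,t,d=a['R'],a['t'],a['d']
def patch(m,d,c,u0,u1,v0,v1,R=None,t=None):
    v,u=np.mgrid[v0:v1,u0:u1];P=cloud(m,d,np.c_[u.ravel(),v.ravel()],R,t);P=P[np.isfinite(P).all(1)]
    A=np.c_[P[:,:2]-P[:,:2].mean(0),np.ones(len(P))];k=np.linalg.lstsq(A,P[:,2],rcond=None)[0];print(c,'slope',k[:2].round(3),'z',k[2].round(4))
f=lambda x,y:(np.array([x,y])/2.5+[245,60]).astype(int)
patch(m,d,'lamp top',*(295,327),*(248,274),R,t); patch(m,d,'bed',*(270,350),*(162,195),R,t)
im,d=optics.get_image('top');mt=optics.camera_model('top')
patch(mt,d,'lamp top',423,438,167,190); patch(mt,d,'bed',408,430,210,222); patch(mt,d,'table',340,400,240,280); patch(mt,d,'arm',434,442,118,146); patch(mt,np.load('top0.npz')['d'],'arm before',434,440,120,140)
s=r.read_state();print(s['time_s'],s['eef_pos'],s['contact_force'])
```

```text
lamp top slope [-1.168  0.179] z 0.0446
bed slope [-0.696  0.107] z 0.0122
lamp top slope [-0.814  2.193] z 0.0499
bed slope [-0.013 -0.007] z 0.0123
table slope [-0.103  0.151] z 0.0037
arm slope [-0.197  2.839] z 0.0783
arm before slope [-0.235  3.113] z 0.0842
17.4583 [0.40056674 0.09919607 0.29972643] [0.05399385 0.04375598 0.23710592]
```

Zero-depth pixels spoil those fits, so I'll filter them out.

Run:
```python
from h import *
m=optics.camera_model('wrist')
a=np.load('f.npz');R,t,d=a['R'],a['t'],a['d']
def patch(m,d,c,u0,u1,v0,v1,R=None,t=None):
    v,u=np.mgrid[v0:v1,u0:u1];P=cloud(m,d,np.c_[u.ravel(),v.ravel()],R,t);ok=(d[v,u].ravel()>0);P=P[ok]
    P=P[abs(P[:,2]-np.median(P[:,2]))<.01]
    A=np.c_[P[:,:2]-P[:,:2].mean(0),np.ones(len(P))];k=np.linalg.lstsq(A,P[:,2],rcond=None)[0];print(c,'slope',k[:2].round(3),'z',k[2].round(4),len(P))
patch(m,d,'lamp top',*(295,327),*(248,290),R,t); patch(m,d,'bed',*(270,350),*(162,195),R,t)
im,d=optics.get_image('top');mt=optics.camera_model('top')
d0=np.load('top0.npz')['d']
for D in (d0,d):
  patch(mt,D,'lamp top',423,438,167,190); patch(mt,D,'bed',408,430,210,222); patch(mt,D,'arm',434,441,118,146);patch(mt,D,'armhead',428,443,150,154)
```

```text
lamp top slope [ 0.005 -0.001] z 0.0431 1338
bed slope [-0.004 -0.   ] z 0.011 2631
lamp top slope [-0.008  0.01 ] z 0.0125 341
bed slope [-0.001  0.013] z 0.0124 263
arm slope [0.001 0.01 ] z 0.0694 194
armhead slope [-0.091  0.01 ] z 0.0695 56
lamp top slope [0.003 0.014] z 0.0446 340
bed slope [-0.003 -0.005] z 0.0125 264
arm slope [-0.124  0.059] z 0.0742 196
armhead slope [-0.119 -0.022] z 0.0809 59
```

With the bad pixels removed, the lamp top is 32.1 mm above the bed and level within 0.5°. The arm slopes 0.125 rad against 0.001 at rest, and its head has risen about 11.4 mm. The gripper is well clear, so I'm handing the job in.

```bash
python3 -c "
from h import *
r.finish_job()"
```

```text
the job is handed in; nothing more can be done
```

I picked up the long lamp, slid it under the roller until contact at the stop, released it, backed the arm clear and handed the job in at about 17.5 s. No verdict was reported, so the result rests on my own checks.

**Position:** The last wrist view put the lamp's centre about 2 mm short of home along the bed, about 0 mm across, with yaw about 0. Its top is 32.1 mm above the bed, and it is level to about 0.5° by the wrist depth image.

**Roller arm:** It is tilted about 0.125 rad and its head rose about 11.4 mm, so the roller is bearing on the lamp.

**Checks that disagreed:**
- **Top height:** Triangulating the lamp's top corners after release gave 34 to 38 mm instead of 44 mm. Depth from both the wrist and top cameras gave 43 to 45 mm, so I went with depth.
- **First plane fits:** These were spoiled by zero-depth pixels and were redone.
- **Stop contact:** The contact was felt as a 6 N force change at about -1 mm along the bed; I could not see the lamp touching the stop itself.

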